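# Pack the sample transport case

### The arm

A 7-joint arm with a two-finger parallel gripper is mounted at the origin on the work surface. World frame = base frame: x ahead of the robot, y to its left, z up, the work surface at z = 0. Lengths are in m, angles in rad, forces in N, time in s.
With the tool pointing down it reaches from about 0.4 to 0.85 m from the base axis. Payload 10.4 kg.
Tool frame: the origin (TCP) lies midway between the tips of the shut fingers; the grasp point (between the pads) lies 19 mm behind it (r.grasp_offset is the distance from the TCP to the grasp point, in m); z points along the fingers, y is the line along which they close (so a half turn about z gives the same grasp; the last joint's range is limited). The gripper opens to 87 mm and grips with 3 to 60 N. Pads are 19 mm wide; open, the fingers measure 117 mm over their backs; the gripper's body (75 mm by 190 mm) begins 51 mm behind the grasp point.
Start: joints at [-1.24, 0.332, -0.065, 1.46, 0.022, 1.35, -0.088], TCP at [0.217, 0.586, 0.223] pointing down, gripper open.
Joint ranges: [-2.6, 2.6], [-0.5, 2.12], [-1.47, 1.34], [0.16, 2.42], [-1.27, 4.41], [0.06, 2.06], [-2.6, 2.6]. Speed limits (rad/s): [2.22, 2.22, 2.79, 2.79, 3.14, 3.14, 3.14].

### API

Orientations are given as a unit quaternion [x, y, z, w].
In Python, from bench import r gives the robot as it stands.
- The arm moves only by the tool drive_tool, never from a script. Its argument "moves" is a list that holds one entry, the list of rows, each a list of 7 numbers: the shift along the tool's x, y, z in m, then the turn, a rotation vector about the tool's x, y, z in rad, then the opening, from 0 (shut) to 1 (fully open). In form: [[[tx, ty, tz, ax, ay, az, jaw], ...]]. A call has 1 to 10 rows; each row shifts and turns the commanded pose from where the row before left it, along the tool's axes as they then stand; what a row does not reach is not made up. A row lasts 1/10 s, in which the tool goes at most 50 mm and 8.59 degrees, less where a joint would pass 70% of its speed; a pose out of reach is approached as far as the arm can. A call is refused whole if a number of a shift passes 0.05 or a number of a turn 0.15, either way. A call with a gripper value outside its range is refused whole. The fingers move at their own pace and stop on an object; "squeeze" is the grip in N (left out, the last holds). Time passes only in rows, so rows that do not move let the fingers close. It gives the time, the measured TCP pose, the force, the opening and the grip force at its end, in the units of the state.
- r.read_state(): the state, without advancing time (a new reading comes with each control period).
- r.camera(name): name is "side" or "top"; returns the picture (400x640x3 uint8, red, green, blue); there is no depth.
- r.camera_info(name): a dict with "mtx" (3x3 intrinsics, pixels), "k1" (the pictures are not rectified: a ray, as slopes to the right and down, at radius r is drawn at 1 + k1 r^2 times it, then the intrinsics apply), "rvec" (rotation vector, rad) and "tvec" (3), from world to camera coordinates, as OpenCV has them. Camera axes: x right, y down, z forward; pixel columns grow to the right and rows downward; lengths in m; the calibration is good to about 2 mm. A picture is of the moment at which its call begins. camera_info takes no time and is no camera call.
- r.close_job(): hands the job in; it is judged then, once.
Trained networks look in the newest picture that a camera, given by its name, has taken for a name from the list of things; names that differ only in an ending like _2 or _b are one class to them, and where a whole thing is asked for, a point or a joint stands for the part that bears it (a point fixed in the world has none). Each returns a list of dicts, best first, with "conf" (0 to 1); they miss things now and then, are a little off and sometimes report something else, mostly with a low value. They report only what shows in the picture. A call takes as long as a camera call. They do not tell look-alikes from the thing itself.
- r.find_in(camera, query): "bbox" ([left, top, right, bottom] in pixels, round what is visible of it).
- r.place_of(camera, query): "at" ([column, row] in pixels: a listed point, or the origin of a listed thing).
The state is a dict: "time": time; "joint_positions": joint angles; "joint_vel": joint speeds; "joint_torque": joint torques, N m; "ee_pos": TCP position; "eef_rot": TCP orientation; "ft_force": force on the tool from outside, world axes, zero at the start; "torque": the same for the moment, N m; "width": finger opening in m; "grip_force": force on a finger pad.
Only numpy, scipy, OpenCV 4.12 (cv2) and the standard library are available. Lean on these libraries where they do the work, as an engineer would, in place of code of your own. Each camera call takes 0.05 s, during which the arm holds its last target. There are 200 camera calls.

### The job

Flip the hasp of the transport case off its staple and swing it forward and down, well clear, then raise the lid until it stands upright or further back. Pack the box with the grip rib, the squat wide bottle and the small jar upright side by side in the case, all flat on its floor (they only just fit), setting each down gently rather than dropping it. Leave the case open, and do not disturb the tall bottle, the trough and the well plate.

Things in the scene. Friction and masses are not known exactly. Their poses are not given: they have to be found in the camera images.
- case: Grey insulated transport case fixed to the bench, 148 (x) by 150 (y) mm, 110 mm high when shut: a base with its rim 65 mm above the bench under a 45 mm deep hollow lid. Origin: centre of the underside. x runs from the front (hasp side, towards the robot) to the back (lid hinge), y to the left seen from the robot, z up. Turned by up to 0.25 rad.
- pocket (a point): Centre of the floor of the case's rectangular pocket, 10 mm above the bench; axes as the case. The pocket measures 108 mm along x and 130 mm along y and is 55 mm deep (floor to rim). Walls: 10 mm thick at front and sides, 30 mm at the back. The pocket centre lies 10 mm in front of the case's origin.
- hasp (a joint): Angle of the hasp: 0 = strap upright over the staple on the lid's front; grows as the strap swings forward (away from the case) and down; stop at 2.3 rad. Light friction (under 1 N at the lip), stays where it is left. It can start up to 0.1 rad off 0. Off the staple beyond 0.6; well clear beyond 1.0.
- hasp_hinge (a point): Middle of the hasp's hinge axis (along the case's y), 58 mm above the bench, 5 mm in front of the case's front face, 40 mm to the -y side of the case's middle.
- hasp_lip (a point): Grip point on the hasp: a steel strap (24 mm wide, 36 mm long from its hinge) ending in a lip that sticks out forward, 30 mm long, 24 mm wide (case's y), 6 mm thick. The point is mid-width, 18 mm in front of the strap; at hasp angle 0 36 mm above the hinge. Can be pinched from above across its width; it turns about y in such a grip as the hasp swings. Axes turn with the hasp.
- lid (a joint): Angle of the lid: 0 = closed, grows as the front edge rises, 1.57 = upright, stop at 1.9. Stiff friction hinge: stays where it is left; about 4 N at the tab moves it.
- lid_hinge (a point): Middle of the lid's hinge axis (along the case's y), at the case's back top edge: 74 mm behind the case's origin, 65 mm above the bench.
- lid_tab (a point): Grip point on the white lifting tab at the lid's front: 40 mm long forward, 22 mm wide (case's y), 8 mm thick. The point is mid-width, 27 mm in front of the lid; with the lid shut 175 mm in front of and 36 mm above the lid's hinge axis, 40 mm to the case's +y side. Can be pinched from above across its width; it turns about y in such a grip as the lid swings. Axes turn with the lid.
- rackbox_center (a point): White rectangular box, 98 (own x) by 58 (own y) mm and 48 mm high, with a grip rib standing along the middle of its top: 60 (x) by 14 (y) mm, 32 mm high. 80 mm high in all; this point is on its axis 40 mm above its underside. 250 g, may differ by a third.
- bottle_center (a point): Squat white round bottle: body 60 mm across, shoulder up to 62 mm, then a white cap 30 mm across and 30 mm tall. 92 mm high in all; this point is on its axis 46 mm above its underside. 250 g, may differ by a third.
- jar_center (a point): Small brown glass jar: body 38 mm across, shoulder up to 52 mm, then a black cap 24 mm across and 32 mm tall. 84 mm high in all; this point is on its axis 42 mm above its underside. 120 g, may differ by a third.
- washbottle: Bystander: tall white bottle, 72 mm across, 150 mm high. Origin: centre of its underside.
- trough: Bystander: clear open trough, 130 (x) by 75 (y) by 35 mm high. Origin: centre of its underside.
- wellplate: Bystander: flat clear well plate, 127 (x) by 85 (y) by 15 mm high. Origin: centre of its underside.
Things that resemble listed ones, but are neither listed nor needed, are in the scene too. Leave any green look-alike of the part that bears bottle_center alone.

How it is judged:
On the way, in this order (a step that is already met when the one before it is completed fails the run):
1. the hasp is swung clear of its staple (beyond 1.0 rad) with the lid still shut (value of joint hasp above 1 rad and value of joint lid below 0.12 rad), for 0.1 s.
2. the lid is raised to upright or further (beyond 1.4 rad) (value of joint lid above 1.4 rad), for 0.2 s.
At the end, for the whole second after the job is handed in: The rack box, the bottle and the jar are all inside the pocket, each flat on its floor (centre within about 5 mm of its standing height, tilt under 0.12 rad) and at rest; the lid still stands open (over 1.3 rad) and the hasp is still clear (over 0.9 rad) (x of rackbox_center in the frame of pocket between -0.01 and 0.01 m and y of rackbox_center in the frame of pocket between -0.041 and 0.041 m and z of rackbox_center in the frame of pocket between 0.034 and 0.045 m and angle between each of rackbox_center, bottle_center, jar_center's own z axis and vertical below 0.12 rad and linear speed of each of rackbox, bottle, jar below 0.02 m/s and x of bottle_center in the frame of pocket between -0.029 and 0.029 m and y of bottle_center in the frame of pocket between -0.04 and 0.04 m and z of bottle_center in the frame of pocket between 0.04 and 0.051 m and x of jar_center in the frame of pocket between -0.04 and 0.04 m and y of jar_center in the frame of pocket between -0.051 and 0.051 m and z of jar_center in the frame of pocket between 0.036 and 0.047 m and value of joint lid above 1.3 rad and value of joint hasp above 0.9 rad); the robot touches nothing.
It fails at once if the lid is forced up while the hasp is still over its staple (value of joint lid above 0.12 rad and value of joint hasp below 0.6 rad).
It fails at once if the box, bottle or jar is dropped or thrown: it moves faster than 0.7 m/s while no finger touches it ((linear speed of rackbox above 0.7 m/s and contact force between rackbox and the fingers below 0.01 N) or (linear speed of bottle above 0.7 m/s and contact force between bottle and the fingers below 0.01 N) or (linear speed of jar above 0.7 m/s and contact force between jar and the fingers below 0.01 N)).
It fails at once if the tall bottle, the trough or the well plate is moved more than 30 mm (distance of any of washbottle, trough, wellplate from where it was at the start of the episode above 0.03 m).
It also fails if it takes over 72 s, if anything falls off the work surface, if the arm or the gripper's body presses on something with over 40 N, if the wrist force passes 120 N, or if a joint passes its speed limit or range.

## Working session

There is one attempt and no reset: what is moved stays moved. The work goes in short steps, Python scripts to look and compute and a tool call to move; the robot and the scene stay as the last step left them, time stands still between calls to the robot, and variables do not carry over. Pictures are saved under pics/ and viewed, at most 12 in all, crops included, and the job is handed in when it is done.

Besides the shell and the picture viewer there is one more tool, called after "Emit:" by a JSON object that holds its "method" and its "body". drive_tool: Moves the arm, as the interface text tells. Its arguments: {"type":"object","properties":{"moves":{"type":"array"},"squeeze":{"type":"number"}},"required":["moves"]}

```bash
mkdir -p pics; ls
python3 - <<'E'
from bench import r
import cv2,numpy as np
s=r.read_state(); print(s['time'],s['ee_pos'],s['eef_rot'],s['width'])
for c in('top','side'):
    i=r.camera_info(c); R=cv2.Rodrigues(np.array(i['rvec'],float))[0]
    print(c,i['mtx'],i['k1'],'pos',-R.T@np.array(i['tvec']).ravel(), 'fwd',R[2])
    cv2.imwrite(f'pics/{c}0.png',r.camera(c)[:,:,::-1])
    for q in('case','pocket','hasp_lip','hasp_hinge','lid_tab','lid_hinge','rackbox_center','bottle_center','jar_center','washbottle','trough','wellplate'):
        print(q,[(np.round(d['at']).tolist(),round(d['conf'],2)) for d in r.place_of(c,q)[:4]])
E
```

```text
pics
0.0 [0.21641791 0.58593156 0.22175462] [ 1.75964033e-01  9.84396343e-01 -7.00991946e-04 -8.32267536e-05] 0.08702138249203288
top [[400.0423287    0.         319.67362138]
 [  0.         400.0423287  191.17947752]
 [  0.           0.           1.        ]] -0.004171864720315912 pos [0.37985604 0.00159209 1.13402255] fwd [ 0.10476695 -0.0205733  -0.99428398]
case [([317.0, 177.0], 0.58), ([419.0, 166.0], 0.44)]
pocket []
hasp_lip [([328.0, 200.0], 0.69), ([207.0, 136.0], 0.58), ([330.0, 209.0], 0.41), ([297.0, 205.0], 0.23)]
hasp_hinge [([326.0, 203.0], 0.64)]
lid_tab [([296.0, 204.0], 0.89)]
lid_hinge []
rackbox_center [([407.0, 228.0], 0.81)]
bottle_center [([192.0, 256.0], 0.87)]
jar_center [([325.0, 202.0], 0.67), ([420.0, 164.0], 0.54)]
washbottle [([211.0, 133.0], 0.7)]
trough [([148.0, 210.0], 0.91)]
wellplate [([481.0, 204.0], 0.58)]
side [[468.44723756   0.         321.52371157]
 [  0.         468.44723756 196.72875338]
 [  0.           0.           1.        ]] -0.036559905576726 pos [ 0.28945929 -1.07937823  1.09852516] fwd [ 0.14053423  0.73253262 -0.66606763]
case [([336.0, 221.0], 0.59), ([361.0, 205.0], 0.34)]
pocket []
hasp_lip [([307.0, 214.0], 0.59), ([344.0, 164.0], 0.33)]
hasp_hinge [([317.0, 222.0], 0.54), ([282.0, 146.0], 0.23)]
lid_tab [([302.0, 193.0], 0.59)]
lid_hinge [([358.0, 202.0], 0.64)]
rackbox_center [([308.0, 285.0], 0.74)]
bottle_center [([254.0, 166.0], 0.88), ([282.0, 162.0], 0.78)]
jar_center [([373.0, 279.0], 0.63)]
washbottle [([345.0, 162.0], 0.57)]
trough [([281.0, 144.0], 0.57)]
wellplate [([356.0, 356.0], 0.6)]
```

View pics/top0.png

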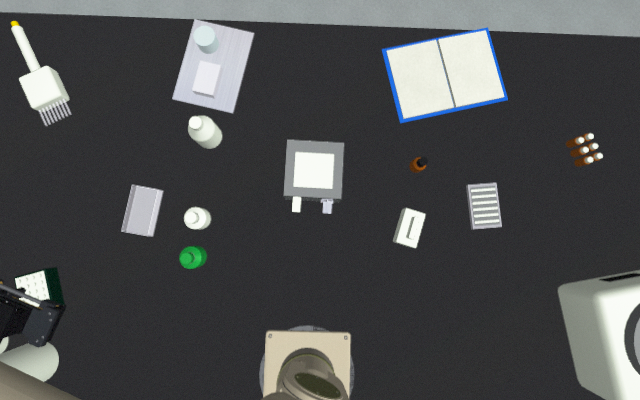

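View pics/side0.png

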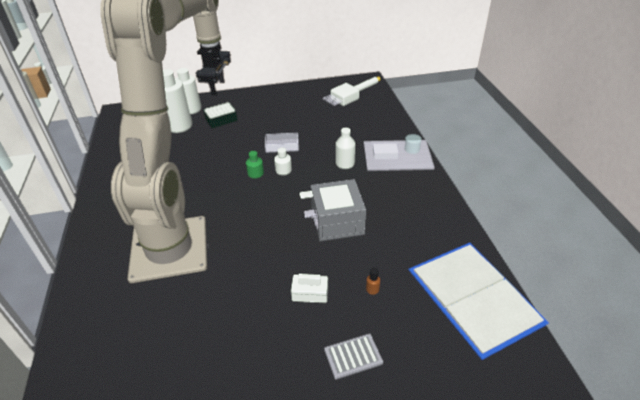

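Top view: case about (314,172), tab (296,204), hasp lip (327,206), white bottle (197,218), green look-alike (193,258), box (409,228), jar (420,164), tall bottle (205,132). The side view agrees: case (338,208), bottle (283,162), box (310,288), jar (373,282).

I'll fit silhouettes of the known solids in both views.

```bash
cat > h.py <<'E'
import numpy as np,cv2
from bench import r
from scipy.optimize import minimize
C={}
for c in('top','side'):
    i=r.camera_info(c); C[c]=(np.array(i['mtx'],float),float(i['k1']),np.array(i['rvec'],float),np.array(i['tvec'],float))
def proj(c,P):
    K,k,rv,tv=C[c]; return cv2.projectPoints(np.asarray(P,float).reshape(-1,1,3),rv,tv,K,np.array([k,0,0,0,0.]))[0].reshape(-1,2)
def ray(c,px):
    K,k,rv,tv=C[c]; u=cv2.undistortPoints(np.array([[px]],float),K,np.array([k,0,0,0,0.])).ravel()
    R=cv2.Rodrigues(rv)[0]; return -R.T@tv.ravel(), R.T@np.array([u[0],u[1],1])
def atz(c,px,z):
    o,d=ray(c,px); return o+d*(z-o[2])/d[2]
def box(x0,x1,y0,y1,z0,z1): return np.array([[x,y,z] for x in(x0,x1) for y in(y0,y1) for z in(z0,z1)])
def cyl(d,z0,z1,d1=None):
    a=np.linspace(0,2*np.pi,24,endpoint=False); d1=d1 or d
    return np.array([[q/2*np.cos(t),q/2*np.sin(t),z] for q,z in((d,z0),(d1,z1)) for t in a])
def T(p,P):
    c,s=np.cos(p[2]),np.sin(p[2]); return P@np.array([[c,-s,0],[s,c,0],[0,0,1]]).T+[p[0],p[1],0]
S=6
def sil(c,parts,p,win):
    x0,y0,w,h=win; m=np.zeros((h*S,w*S),np.uint8)
    for P in parts:
        q=((proj(c,T(p,P))-[x0,y0]+.5)*S).astype(np.int32)
        cv2.fillConvexPoly(m,cv2.convexHull(q),1)
    return cv2.resize(m.astype(np.float32),(w,h),interpolation=cv2.INTER_AREA)
def comp(img,seed,f):
    m=f(img.astype(int)).astype(np.uint8); n,l=cv2.connectedComponents(m); v=l[seed[1],seed[0]]
    assert v>0,(seed,img[seed[1],seed[0]]); return (l==v).astype(np.float32)
def fit(imgs,parts,seeds,f,p0,yaw=True,off=True):
    ms={}
    for c,s in seeds.items():
        m=comp(imgs[c],s,f); ys,xs=np.nonzero(m); ms[c]=(m,(xs.min()-15,ys.min()-15,np.ptp(xs)+30,np.ptp(ys)+30))
    def cost(v):
        p=[v[0]/100,v[1]/100,v[2]/10 if yaw else 0]; e=0
        for c,(m,w) in ms.items():
            x0,y0,ww,hh=w; M=m[y0:y0+hh,x0:x0+ww]; s=sil(c,parts,p,w); e+=np.abs(M-s).sum()/M.sum()
        return e
    best=None
    for dy in ((-.35,0,.35) if yaw else (0,)):
        v0=[p0[0]*100,p0[1]*100]+([(p0[2]+dy)*10] if yaw else [])
        sim=np.array([v0]+[np.array(v0)+1.5*np.eye(len(v0))[k] for k in range(len(v0))])
        o=minimize(cost,v0,method='Nelder-Mead',options=dict(initial_simplex=sim,xatol=.003,fatol=1e-4,maxiter=300))
        if best is None or o.fun<best.fun: best=o
    v=best.x; return np.round([v[0]/100,v[1]/100,v[2]/10 if yaw else 0],4),round(best.fun,3)
bright=lambda t:(lambda i:i.max(2)>t)
brown=lambda i:(i[:,:,0]-i[:,:,2]>30)
CASE=[box(-.074,.074,-.075,.075,0,.11),box(-.114,-.074,.029,.051,.097,.105)]
RACK=[box(-.049,.049,-.029,.029,0,.048),box(-.03,.03,-.007,.007,.048,.08)]
BOT=[cyl(.06,0,.046),cyl(.06,.046,.062,.03),cyl(.03,.062,.092)]
JAR=[cyl(.038,0,.042),cyl(.038,.042,.052,.024)]
E
python3 - <<'E'
from h import *
im={c:cv2.cvtColor(cv2.imread(f'pics/{c}0.png'),cv2.COLOR_BGR2RGB) for c in C}
print(im['top'][100,330],im['side'][250,280],im['side'][225,340])
for nm,parts,sd,f,z,yaw in(('case',CASE,dict(top=(314,172),side=(338,200)),bright(75),.11,1),('rack',RACK,dict(top=(405,235),side=(310,292)),bright(85),.04,1),
  ('bot',BOT,dict(top=(197,218),side=(283,164)),bright(85),.046,0),('jar',JAR,dict(top=(417,165),side=(372,287)),brown,.03,0)):
    for seeds in (sd,{'top':sd['top']},{'side':sd['side']}):
        p=atz('top',sd['top'],z)
        print(nm,list(seeds),*[fit(im,parts,seeds,f,[p[0],p[1],y0],yaw) for y0 in ((0,) if nm!='rack' else (0,-1.2))])
E
```

```text
[51 48 54] [52 52 54] [117 119 123]
case ['top', 'side'] (array([ 0.5471, -0.0026, -0.0286]), np.float64(0.14))
case ['top'] (array([ 0.5473, -0.0026, -0.0288]), np.float64(0.075))
case ['side'] (array([ 0.5466, -0.002 , -0.0195]), np.float64(0.065))
rack ['top', 'side'] (array([ 0.4024, -0.2713, -0.2693]), np.float64(0.108)) (array([ 0.4026, -0.2714, -0.2762]), np.float64(0.104))
rack ['top'] (array([ 0.4026, -0.2719, -0.2755]), np.float64(0.039)) (array([ 0.4026, -0.272 , -0.2776]), np.float64(0.039))
rack ['side'] (array([ 0.4023, -0.2697, -0.2862]), np.float64(0.051)) (array([ 0.4027, -0.2694, -0.2805]), np.float64(0.053))
bot ['top', 'side'] (array([0.4129, 0.3139, 0.    ]), np.float64(0.745))
bot ['top'] (array([0.4129, 0.3143, 0.    ]), np.float64(0.077))
bot ['side'] (array([0.4127, 0.3152, 0.    ]), np.float64(0.667))
jar ['top', 'side'] (array([ 0.5808, -0.2952,  0.    ]), np.float64(0.736))
jar ['top'] (array([ 0.5809, -0.2952,  0.    ]), np.float64(0.498))
jar ['side'] (array([ 0.5806, -0.2954,  0.    ]), np.float64(0.232))
```

```bash
cat >> h.py <<'E'
from scipy.spatial.transform import Rotation as Ro
CP=np.array([.5471,-.0026,-.0286])
def w(p): return T(CP,np.array([p],float))[0]          # case frame -> world
def where():
    s=r.read_state(); R=Ro.from_quat(s['eef_rot']).as_matrix()
    return s,np.array(s['ee_pos']),R,np.arctan2(R[1,1],R[0,1])-np.pi/2
def go(tgt,yaw=None):
    # yaw: wanted heading of tool y minus 90deg; shift given in tool axes after the turn
    s,p,R,y=where(); yaw=CP[2] if yaw is None else yaw; t=yaw-y; t=(t+np.pi/2)%np.pi-np.pi/2
    R2=R@Ro.from_rotvec([0,0,-t]).as_matrix()
    print('t',round(s['time'],2),'tcp',p.round(4),'yaw',round(y,3),'turn_z',round(-t,3),'shift now',(R.T@(np.array(tgt)-p)).round(4),'shift after turn',(R2.T@(np.array(tgt)-p)).round(4),'tilt',R[:,2].round(3),'j7',np.round(s['joint_positions'],2),'w',round(s['width'],3))
E
python3 - <<'E'
from h import *
lip=w([-.097,-.04,.094]); tab=w([.074-.175,.04,.101]); print(lip,tab)
for c in C: print(c,'lip',proj(c,lip).round(1),'tab',proj(c,tab).round(1),'hinge',proj(c,w([-.079,-.04,.058])).round(1))
go(w([-.097,-.04,.16]))
E
```

```text
[ 0.44899582 -0.03980982  0.094     ] [0.44728515 0.04027185 0.101     ]
top lip [[326.9 206.8]] tab [[296.  206.4]] hinge [[326.7 201.1]]
side lip [[309.3 212.9]] tab [[304.1 194.7]] hinge [[315.4 220.4]]
t 1.3 tcp [0.2165 0.5863 0.2226] yaw -0.354 turn_z -0.325 shift now [-0.435  -0.5068  0.0625] shift after turn [-0.2503 -0.6192  0.0625] tilt [ 0.  0. -1.] j7 [-1.24  0.33 -0.06  1.46  0.02  1.35 -0.09] w 0.087
```

Emit:
{"method": "drive_tool", "body": {"moves": [[[0,0,0,0,0,-0.108,1],[0,0,0,0,0,-0.108,1],[0,0,0,0,0,-0.109,0.6],[-0.036,-0.048,0,0,0,0,0.6],[-0.036,-0.048,0,0,0,0,0.6],[-0.036,-0.048,0,0,0,0,0.6],[-0.036,-0.048,0,0,0,0,0.6],[-0.036,-0.048,0,0,0,0,0.6],[-0.036,-0.048,0,0,0,0,0.6],[-0.036,-0.048,0,0,0,0,0.6]]], "squeeze": 20}}

```text
time: 2.3
ee_pos: [0.4193, 0.2986, 0.2229]
eef_rot: [0.014, 1.0, 0.0, 0.0]
ft_force: [1.6, -0.1, -0.6]
width: 0.0525
grip_force: 0.0
```

```bash
python3 -c "
from h import *
go(w([-.097,-.04,.11]))"
```

```text
t 2.3 tcp [0.4193 0.2986 0.2229] yaw -0.029 turn_z -0.0 shift now [-0.0394 -0.3375  0.1127] shift after turn [-0.0393 -0.3375  0.1127] tilt [ 0.001  0.001 -1.   ] j7 [-0.81  0.09  0.11  1.76 -0.01  1.3   0.84] w 0.052
```

Emit:
{"method": "drive_tool", "body": {"moves": [[[0,-0.04,0.005,0,0,0,0.6],[0,-0.045,0.01,0,0,0,0.6],[0,-0.045,0.01,0,0,0,0.6],[0,-0.045,0.01,0,0,0,0.6],[0,-0.045,0.01,0,0,0,0.6],[0,-0.045,0.01,0,0,0,0.6],[0,-0.03,0.01,0,0,0,0.6],[0,0,0,0,0,0,0.6],[0,0,0,0,0,0,0.6]]]}}

```text
time: 3.2
ee_pos: [0.4099, 0.0055, 0.1577]
eef_rot: [0.015, 1.0, 0.0, 0.0]
ft_force: [-0.1, 1.0, 0.5]
width: 0.0524
grip_force: 0.0
```

```bash
python3 -c "
from h import *
go(w([-.097,-.04,.086]))"
```

```text
t 3.2 tcp [0.4099 0.0055 0.1577] yaw -0.03 turn_z -0.001 shift now [-0.0404 -0.0441  0.0717] shift after turn [-0.0404 -0.0442  0.0717] tilt [ 0.     0.001 -1.   ] j7 [-0.54 -0.13  0.39  2.09  0.05  1.17  1.37] w 0.052
```

Emit:
{"method": "drive_tool", "body": {"moves": [[[-0.02,-0.022,0.01,0,0,0,0.6],[-0.02,-0.022,0.01,0,0,0,0.6],[0,0,0.02,0,0,0,0.6],[0,0,0.02,0,0,0,0.6],[0,0,0.012,0,0,0,0.6],[0,0,0,0,0,0,0.6],[0,0,0,0,0,0,0.1],[0,0,0,0,0,0,0.1],[0,0,0,0,0,0,0.1],[0,0,0,0,0,0,0.1]]]}}

```text
time: 4.2
ee_pos: [0.449, -0.0395, 0.0861]
eef_rot: [0.014, 1.0, 0.0, 0.001]
ft_force: [-0.2, -0.7, 0.2]
width: 0.0278
grip_force: 0.0
```

```bash
python3 -c "
from h import *
go(w([-.097,-.04,.086]))
a=r.camera('top')[160:240,270:360];b=r.camera('side')[170:250,270:360]
cv2.imwrite('pics/g1.png',cv2.resize(np.hstack([a,b])[:,:,::-1],None,fx=4.4,fy=4.4,interpolation=cv2.INTER_CUBIC))"
```

```text
t 4.2 tcp [ 0.449  -0.0395  0.0861] yaw -0.029 turn_z -0.0 shift now [-0.     -0.0003  0.0001] shift after turn [-0.     -0.0003  0.0001] tilt [ 0.001  0.    -1.   ] j7 [-0.48  0.07  0.49  2.09 -0.04  0.99  1.57] w 0.028
```

View pics/g1.png

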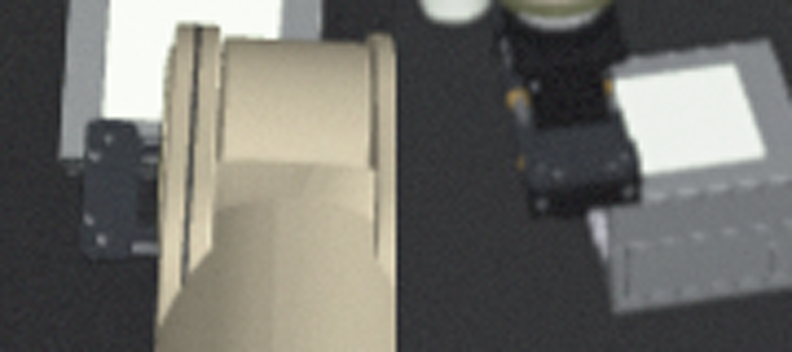

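The gripper hides the lip; fingers are at 28 mm and still closing, so I'll finish the grip.

Emit:
{"method": "drive_tool", "body": {"moves": [[[0,0,0,0,0,0,0.1],[0,0,0,0,0,0,0.1],[0,0,0,0,0,0,0.1]]]}}

```text
time: 4.6
ee_pos: [0.4488, -0.0392, 0.0859]
eef_rot: [0.014, 1.0, 0.0, 0.0]
ft_force: [-2.5, 3.0, 5.8]
width: 0.0239
grip_force: 20.0
```

Width 24 mm matches the lip. Swing it.

Emit:
{"method": "drive_tool", "body": {"moves": [[[0.007,0,0.004,0,0,0,0.1],[0.006,0,0.006,0,0,0,0.1],[0.0045,0,0.0065,0,0,0,0.1],[0.003,0,0.0075,0,0,0,0.1],[0.0015,0,0.008,0,0,0,0.1],[0,0,0.008,0,0,0,0.1],[-0.0005,0,0.004,0,0,0,0.1],[0,0,0,0,0,0,0.1],[0,0,0,0,0,0,0.1],[0,0,0,0,0,0,0.1]]]}}

```text
time: 5.6
ee_pos: [0.426, -0.0387, 0.0403]
eef_rot: [0.014, 1.0, 0.0, -0.001]
ft_force: [1.2, 5.4, 0.4]
width: 0.0236
grip_force: 20.0
```

Emit:
{"method": "drive_tool", "body": {"moves": [[[0,0,0,0,0,0,0.5],[0,0,0,0,0,0,0.5],[0,0,-0.005,0,0,0,0.5],[0,0,-0.025,0,0,0,0.5],[0,0,-0.04,0,0,0,0.5],[0,0,-0.04,0,0,0,0.5],[-0.005,0.04,0,0,0,0,0.6],[-0.014,0.04,0,0,0,0,0.6],[0,0,0,0,0,0,0.6],[0,0,0,0,0,0,0.6]]]}}

```text
time: 6.6
ee_pos: [0.4483, 0.0406, 0.1514]
eef_rot: [0.014, 1.0, -0.0, -0.0]
ft_force: [0.6, -0.8, 0.0]
width: 0.0519
grip_force: 0.0
```

```bash
python3 -c "
from h import *
go(w([.074-.175,.04,.089]))
a=r.camera('top')[160:240,270:360];b=r.camera('side')[170:250,270:360]
cv2.imwrite('pics/g2.png',cv2.resize(np.hstack([a,b])[:,:,::-1],None,fx=4.4,fy=4.4,interpolation=cv2.INTER_CUBIC))"
```

```text
t 6.6 tcp [0.4483 0.0406 0.1514] yaw -0.027 turn_z 0.001 shift now [ 0.001  -0.0003  0.0624] shift after turn [ 0.001  -0.0003  0.0624] tilt [-0.001 -0.001 -1.   ] j7 [-0.58 -0.01  0.39  2.01  0.01  1.14  1.35] w 0.052
```

View pics/g2.png

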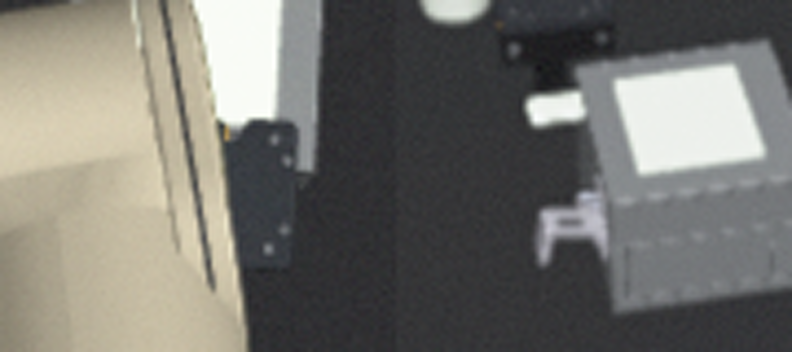

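The side view shows the hasp strap horizontal with the lip hanging down (about 1.3+ rad), the lid still shut, and the fingers above the tab. Descending on the tab.

Emit:
{"method": "drive_tool", "body": {"moves": [[[0,0,0.03,0,0,0,0.6],[0,0,0.032,0,0,0,0.6],[0,0,0,0,0,0,0.3],[0,0,0,0,0,0,0.1],[0,0,0,0,0,0,0.1],[0,0,0,0,0,0,0.1],[0,0,0,0,0,0,0.1],[0,0,0,0,0,0,0.1]]], "squeeze": 30}}

```text
time: 7.5
ee_pos: [0.4492, 0.0409, 0.0906]
eef_rot: [0.014, 1.0, 0.001, 0.001]
ft_force: [-1.1, 1.5, 7.3]
width: 0.0217
grip_force: 30.0
```

Emit:
{"method": "drive_tool", "body": {"moves": [[[-0.0045,0,-0.0173,0,0,0,0.1],[-0.006,0,-0.0168,0,0,0,0.1],[-0.008,0,-0.016,0,0,0,0.1],[-0.0093,0,-0.0152,0,0,0,0.1],[-0.0109,0,-0.0142,0,0,0,0.1],[-0.0122,0,-0.013,0,0,0,0.1],[-0.0134,0,-0.0118,0,0,0,0.1],[-0.0146,0,-0.0103,0,0,0,0.1],[-0.0155,0,-0.0089,0,0,0,0.1],[-0.0163,0,-0.0072,0,0,0,0.1]]]}}

```text
time: 8.5
ee_pos: [0.5584, 0.0381, 0.2203]
eef_rot: [0.014, 1.0, 0.0, -0.001]
ft_force: [-3.4, 1.9, -1.8]
width: 0.0213
grip_force: 30.0
```

Emit:
{"method": "drive_tool", "body": {"moves": [[[-0.017,0,-0.0056,0,0,0,0.1],[-0.0174,0,-0.0038,0,0,0,0.1],[-0.0178,0,-0.0021,0,0,0,0.1],[-0.0178,0,-0.0004,0,0,0,0.1],[-0.0178,0,0.0015,0,0,0,0.1],[-0.0176,0,0.0032,0,0,0,0.1],[-0.0172,0,0.005,0,0,0,0.1],[0,0,0,0,0,0,0.1],[0,0,0,0,0,0,0.1],[0,0,0,0,0,0,0.1]]]}}

```text
time: 9.5
ee_pos: [0.683, 0.0348, 0.2237]
eef_rot: [0.014, 1.0, 0.001, 0.002]
ft_force: [4.0, 3.6, 3.4]
width: 0.0215
grip_force: 30.0
```

Emit:
{"method": "drive_tool", "body": {"moves": [[[0,0,0,0,0,0,0.55],[0,0,0,0,0,0,0.55],[0,0,-0.02,0,0,0,0.55],[0,0,-0.04,0,0,0,0.55],[0,0,-0.03,0,0,0,0.55],[0.03,-0.04,0,0,0,0,0.55],[0.04,-0.045,0,0,0,0,0.55],[0.04,-0.045,0,0,0,0,0.55],[0.04,-0.045,0,0,0,0,0.55],[0.04,-0.045,0,0,0,0,0.55]]]}}

```text
time: 10.5
ee_pos: [0.5113, -0.1525, 0.3122]
eef_rot: [0.015, 1.0, 0.0, -0.0]
ft_force: [0.7, -1.2, 0.4]
width: 0.0478
grip_force: 0.0
```

```bash
python3 -c "
from h import *
cv2.imwrite('pics/s3.png',r.camera('side')[:,:,::-1]); 
go([.4025,-.2713,.13],-.275)"
```

```text
t 10.55 tcp [ 0.5063 -0.1608  0.3132] yaw -0.039 turn_z 0.236 shift now [ 0.0992 -0.1143  0.1834] shift after turn [ 0.0698 -0.1343  0.1834] tilt [-0.001 -0.001 -1.   ] j7 [-0.3   0.08  0.56  1.59 -0.04  1.49  1.8 ] w 0.047
```

View pics/s3.png

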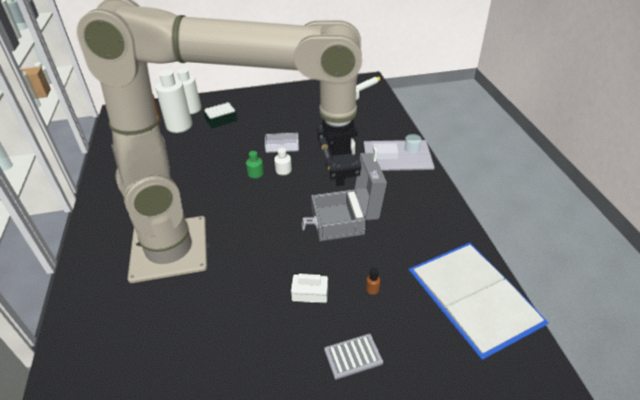

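The lid stands open with the pocket exposed at (338,215) and the hasp down at (308,222). Moving on to the box.

Emit:
{"method": "drive_tool", "body": {"moves": [[[0,0,0.03,0,0,0.078,0.5],[0,0,0.04,0,0,0.079,0.5],[0,0,0.04,0,0,0.079,0.5],[0.017,-0.033,0.03,0,0,0,0.5],[0.017,-0.033,0,0,0,0,0.5],[0.017,-0.033,0,0,0,0,0.5],[0.017,-0.033,0,0,0,0,0.5],[0,0,0,0,0,0,0.5],[0,0,0,0,0,0,0.5]]]}}

```text
time: 11.45
ee_pos: [0.4127, -0.261, 0.1725]
eef_rot: [0.133, 0.991, 0.0, 0.0]
ft_force: [0.5, 0.4, -0.7]
width: 0.0434
grip_force: 0.0
```

```bash
python3 -c "
from h import *
go([.4025,-.2713,.054],-.275)"
```

```text
t 11.45 tcp [ 0.4127 -0.261   0.1725] yaw -0.267 turn_z 0.008 shift now [ 0.0071 -0.0127  0.1185] shift after turn [ 0.007  -0.0128  0.1185] tilt [ 0.     0.001 -1.   ] j7 [-0.17  0.05  0.67  1.91 -0.04  1.19  1.82] w 0.043
```

Emit:
{"method": "drive_tool", "body": {"moves": [[[0.007,-0.0128,0.03,0,0,0.008,0.45],[0,0,0.045,0,0,0,0.4],[0,0,0.03,0,0,0,0.4],[0,0,0.0135,0,0,0,0.4],[0,0,0,0,0,0,0.2],[0,0,0,0,0,0,0],[0,0,0,0,0,0,0],[0,0,0,0,0,0,0],[0,0,0,0,0,0,0]]], "squeeze": 30}}

```text
time: 12.35
ee_pos: [0.4041, -0.2712, 0.0551]
eef_rot: [0.136, 0.991, 0.0, 0.001]
ft_force: [0.4, 3.2, 6.6]
width: 0.0135
grip_force: 30.0
```

```bash
python3 -c "
from h import *
go(w([-.010,-.0325,.2]))"
```

```text
t 12.35 tcp [ 0.4041 -0.2712  0.0551] yaw -0.272 turn_z -0.244 shift now [-0.0639  0.2633 -0.1446] shift after turn [-0.1256  0.2401 -0.1446] tilt [ 0.002 -0.    -1.   ] j7 [-0.1   0.23  0.67  2.03 -0.18  0.93  1.95] w 0.013
```

Emit:
{"method": "drive_tool", "body": {"moves": [[[0,0,-0.02,0,0,0,0],[0,0,-0.04,0,0,-0.081,0],[0,0,-0.04,0,0,-0.081,0],[0,0,-0.03,0,0,-0.082,0],[-0.024,0.044,0,0,0,0,0],[-0.024,0.044,0,0,0,0,0],[-0.024,0.044,0,0,0,0,0],[-0.024,0.044,0,0,0,0,0],[-0.02,0.04,0,0,0,0,0],[0,0,0,0,0,0,0]]]}}

```text
time: 13.35
ee_pos: [0.5269, -0.0519, 0.1836]
eef_rot: [0.01, 1.0, 0.001, 0.0]
ft_force: [-0.2, -0.3, -2.5]
width: 0.0135
grip_force: 30.0
```

Emit:
{"method": "drive_tool", "body": {"moves": [[[0,0,0,0,0,0,0],[0,0,0,0,0,0,0]]]}}

```text
time: 13.55
ee_pos: [0.5245, -0.0603, 0.184]
eef_rot: [0.015, 1.0, -0.0, -0.0]
ft_force: [-0.1, -0.4, -2.2]
width: 0.0139
grip_force: 30.0
```

```bash
python3 -c "
from h import *
go(w([-.010,-.0325,.065]))
im={'top':r.camera('top'),'side':r.camera('side')}
cv2.imwrite('pics/t4.png',im['top'][:,:,::-1])
a=im['top'][120:240,260:380];b=im['side'][150:270,270:390]
cv2.imwrite('pics/g4.png',cv2.resize(np.hstack([a,b])[:,:,::-1],None,fx=3.3,fy=3.3,interpolation=cv2.INTER_CUBIC))"
```

```text
t 13.55 tcp [ 0.5245 -0.0603  0.184 ] yaw -0.03 turn_z -0.002 shift now [-0.0109  0.0259  0.119 ] shift after turn [-0.011   0.0258  0.119 ] tilt [-0. -0. -1.] j7 [-0.39  0.14  0.46  1.79 -0.07  1.22  1.63] w 0.014
```

View pics/g4.png

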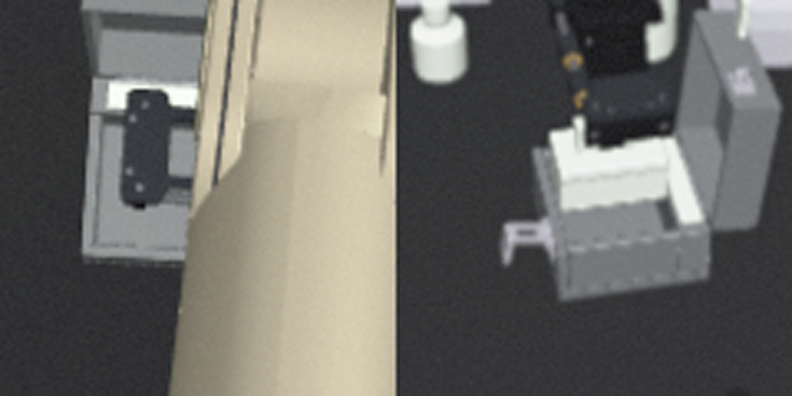

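The box is held level above the pocket; hasp and lid are well out of the way. Aligning and lowering to just above the rim.

Emit:
{"method": "drive_tool", "body": {"moves": [[[-0.006,0.013,0,0,0,0,0],[-0.0066,0.0128,0.02,0,0,-0.002,0],[0,0,0.033,0,0,0,0],[0,0,0,0,0,0,0],[0,0,0,0,0,0,0]]]}}

```text
time: 14.15
ee_pos: [0.5382, -0.0337, 0.1313]
eef_rot: [0.014, 1.0, -0.0, -0.0]
ft_force: [0.6, -1.0, -2.0]
width: 0.0136
grip_force: 30.0
```

```bash
python3 -c "
from h import *
go(w([-.0084,-.0325,.065]))
s=r.camera('side')
cv2.imwrite('pics/g5.png',cv2.resize(s[170:245,295:395,::-1],None,fx=8,fy=8,interpolation=cv2.INTER_CUBIC))
# predicted: box bottom/top corners, pocket rim corners
t=where()[1]; b=t-[.0016,0,.0551]
B=T([b[0],b[1],CP[2]],RACK[0]+[0,0,b[2]])
print('box',((proj('side',B)-[295,170])*8).round().astype(int).tolist())
print('rim',((proj('side',[w(q) for q in ([-.064,-.065,.065],[.044,-.065,.065],[.044,.065,.065],[-.064,.065,.065],[-.074,-.075,.065],[-.074,-.075,0],[.074,-.075,0])])-[295,170])*8).round().astype(int).tolist())
"
```

```text
t 14.15 tcp [ 0.5382 -0.0337  0.1313] yaw -0.027 turn_z 0.001 shift now [ 0.0003 -0.0011  0.0663] shift after turn [ 0.0003 -0.0011  0.0663] tilt [-0.001 -0.    -1.   ] j7 [-0.41  0.22  0.44  1.82 -0.1   1.12  1.61] w 0.014
box [[224, 397], [222, 307], [198, 297], [195, 207], [471, 362], [474, 272], [438, 264], [440, 174]]
rim [[212, 429], [482, 390], [410, 177], [156, 211], [191, 451], [195, 566], [556, 512]]
```

View pics/g5.png

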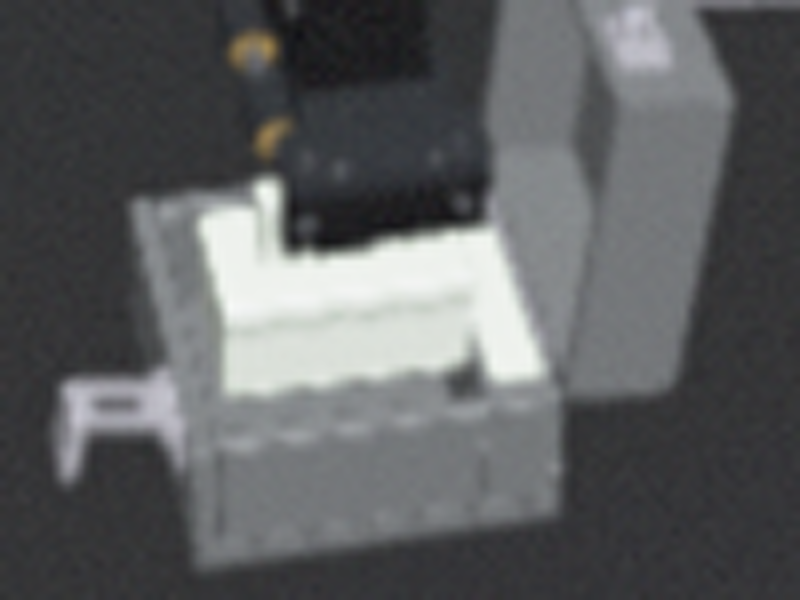

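Box corner shows at (224,393) against the predicted (224,397), and the case corners match too. Lowering.

Emit:
{"method": "drive_tool", "body": {"moves": [[[0,-0.001,0.015,0,0,0,0],[0,0,0.02,0,0,0,0],[0,0,0.015,0,0,0,0],[0,0,0.008,0,0,0,0],[0,0,0.004,0,0,0,0],[0,0,0.003,0,0,0,0],[0,0,0,0,0,0,0],[0,0,0,0,0,0,0]]]}}

```text
time: 15.0
ee_pos: [0.5387, -0.0345, 0.0666]
eef_rot: [0.013, 1.0, 0.0, 0.0]
ft_force: [-0.6, 0.4, -1.0]
width: 0.0135
grip_force: 30.0
```

Emit:
{"method": "drive_tool", "body": {"moves": [[[0,0,0.001,0,0,0,0],[0,0,0.001,0,0,0,0],[0,0,0,0,0,0,0]]]}}

```text
time: 15.3
ee_pos: [0.5387, -0.0343, 0.065]
eef_rot: [0.013, 1.0, 0.0, 0.0]
ft_force: [-3.8, 1.0, 8.1]
width: 0.0137
grip_force: 30.0
```

Emit:
{"method": "drive_tool", "body": {"moves": [[[0,0,-0.001,0,0,0,0.28],[0,0,0,0,0,0,0.28],[0,0,-0.01,0,0,0,0.28],[0,0,-0.035,0,0,0,0.28],[0,0,-0.045,0,0,0,0.3],[0,0,-0.045,0,0,0,0.3],[0.01,0.035,0,0,0,0,0.5],[0.02,0.045,0,0,0,0,0.5],[0.02,0.045,0,0,0,0,0.6],[0.02,0.045,0,0,0,0,0.6]]]}}

```text
time: 16.3
ee_pos: [0.4721, 0.1387, 0.2009]
eef_rot: [0.014, 1.0, 0.0, 0.001]
ft_force: [0.7, 0.5, 0.5]
width: 0.0486
grip_force: 0.0
```

Emit:
{"method": "drive_tool", "body": {"moves": [[[0.02,0.045,0,0,0,0,0.6],[0.02,0.045,0,0,0,0,0.6],[0.018,0.045,0.02,0,0,0,0.6],[0.008,0.04,0.02,0,0,0,0.6],[0,0,0,0,0,0,0.6],[0,0,0,0,0,0,0.6]]]}}

```text
time: 16.9
ee_pos: [0.4121, 0.3121, 0.1609]
eef_rot: [0.013, 1.0, -0.0, -0.0]
ft_force: [0.0, -1.1, 0.7]
width: 0.0522
grip_force: 0.0
```

```bash
python3 -c "
from h import *
go([.4128,.3145,.062])
im={'top':r.camera('top'),'side':r.camera('side')}
m=comp(im['side'],(325,215),bright(150)) if im['side'][215,325].max()>150 else None
a=im['top'][120:240,260:380];b=im['side'][150:270,270:390]
cv2.imwrite('pics/g6.png',cv2.resize(np.hstack([a,b])[:,:,::-1],None,fx=3.3,fy=3.3,interpolation=cv2.INTER_CUBIC))
B=T([w([-.01,-.033,0])[0],w([-.01,-.033,0])[1],CP[2]],RACK[0]+[0,0,.01])
print(((proj('side',B)-[270,150])*3.3+[396,0]).round().astype(int).tolist(),((proj('top',B)-[260,120])*3.3).round().astype(int).tolist())
"
```

```text
t 16.9 tcp [0.4121 0.3121 0.1609] yaw -0.025 turn_z 0.003 shift now [-0.0007  0.0025  0.0989] shift after turn [-0.0006  0.0025  0.0989] tilt [-0.    -0.001 -1.   ] j7 [-0.85  0.14  0.12  1.83 -0.02  1.17  0.82] w 0.052
[[571, 280], [571, 245], [561, 239], [560, 204], [670, 266], [671, 231], [657, 225], [658, 190]] [[245, 250], [248, 245], [177, 246], [178, 241], [251, 137], [254, 127], [184, 133], [184, 123]]
```

View pics/g6.png

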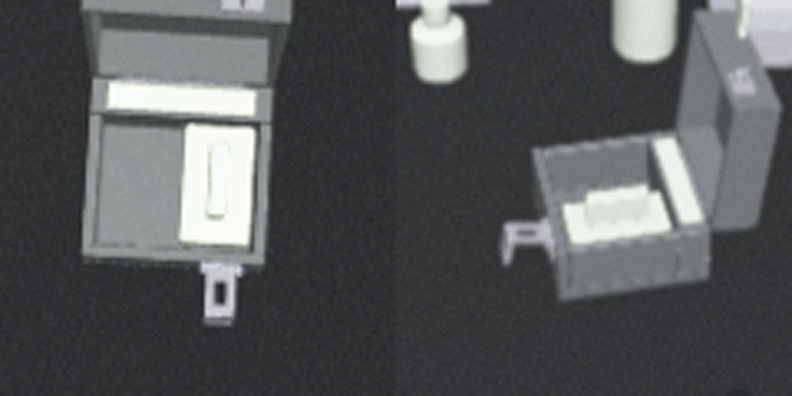

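The box sits flat in the right half of the pocket (top view x 181–255, y 125–243), leaving the left strip free. Now the bottle.

Emit:
{"method": "drive_tool", "body": {"moves": [[[-0.0006,0.0025,0.03,0,0,0,0.6],[0,0,0.04,0,0,0,0.6],[0,0,0.02,0,0,0,0.6],[0,0,0.007,0,0,0,0.6],[0,0,0,0,0,0,0.4],[0,0,0,0,0,0,0.2],[0,0,0,0,0,0,0.2],[0,0,0,0,0,0,0.2],[0,0,0,0,0,0,0.2],[0,0,0,0,0,0,0.2]]]}}

```text
time: 18.0
ee_pos: [0.4138, 0.3146, 0.065]
eef_rot: [0.014, 1.0, 0.001, 0.001]
ft_force: [-0.4, -2.5, 6.6]
width: 0.0289
grip_force: 29.8
```

```bash
python3 -c "
from h import *
go(w([.012,.033,.2]))"
```

```text
t 18.0 tcp [0.4138 0.3146 0.065 ] yaw -0.027 turn_z 0.001 shift now [-0.1541 -0.2803 -0.1351] shift after turn [-0.1545 -0.2801 -0.1351] tilt [ 0.001  0.001 -1.   ] j7 [-0.84  0.25  0.12  1.92 -0.03  0.97  0.83] w 0.029
```

Emit:
{"method": "drive_tool", "body": {"moves": [[[0,0,-0.02,0,0,0,0.2],[0,0,-0.04,0,0,0,0.2],[0,0,-0.045,0,0,0,0.2],[-0.01,-0.025,-0.03,0,0,0,0.2],[-0.023,-0.043,0,0,0,0,0.2],[-0.025,-0.044,0,0,0,0,0.2],[-0.025,-0.044,0,0,0,0,0.2],[-0.025,-0.044,0,0,0,0,0.2],[-0.024,-0.042,0,0,0,0,0.2],[-0.022,-0.038,0,0,0,0,0.2]]]}}

```text
time: 19.0
ee_pos: [0.5591, 0.0296, 0.1988]
eef_rot: [0.014, 1.0, -0.0, -0.0]
ft_force: [1.0, 1.7, -3.2]
width: 0.0294
grip_force: 29.9
```

Emit:
{"method": "drive_tool", "body": {"moves": [[[0,0,0,0,0,0,0.2],[0,0,0,0,0,0,0.2],[0,0,0,0,0,0,0.2]]]}}

```text
time: 19.3
ee_pos: [0.5582, 0.0331, 0.1986]
eef_rot: [0.013, 1.0, 0.0, -0.0]
ft_force: [0.5, 1.1, -3.3]
width: 0.0294
grip_force: 29.9
```

```bash
python3 -c "
from h import *
go(w([.012,.033,.075]))"
```

```text
t 19.3 tcp [0.5582 0.0331 0.1986] yaw -0.025 turn_z 0.003 shift now [-0.002  -0.0031  0.1236] shift after turn [-0.0021 -0.0031  0.1236] tilt [-0.001  0.001 -1.   ] j7 [-0.48  0.2   0.39  1.69 -0.08  1.26  1.47] w 0.029
```

Emit:
{"method": "drive_tool", "body": {"moves": [[[-0.001,-0.005,0.02,0,0,0.003,0.2],[0,0,0.035,0,0,0,0.2],[0,0,0,0,0,0,0.2],[0,0,0,0,0,0,0.2]]]}}

```text
time: 19.7
ee_pos: [0.559, 0.028, 0.1443]
eef_rot: [0.014, 1.0, 0.0, -0.001]
ft_force: [0.6, -1.1, -3.1]
width: 0.0295
grip_force: 29.9
```

```bash
python3 -c "
from h import *
go(w([.011,.031,.075]))
im={'top':r.camera('top'),'side':r.camera('side')}
cv2.imwrite('pics/g7.png',cv2.resize(im['side'][160:250,285:395,::-1],None,fx=6.6,fy=6.6,interpolation=cv2.INTER_CUBIC))
t=where()[1]; b=t-[.001,0,.065]
print(((proj('side',BOT[0]+b)-[285,160])*6.6).round().astype(int)[[0,6,12,18,24,30,36,42]].tolist())
"
```

```text
t 19.7 tcp [0.559  0.028  0.1443] yaw -0.028 turn_z 0.001 shift now [-0.      0.0001  0.0693] shift after turn [-0.      0.0001  0.0693] tilt [-0.001  0.    -1.   ] j7 [-0.47  0.25  0.39  1.76 -0.1   1.15  1.5 ] w 0.03
[[414, 232], [341, 203], [296, 251], [370, 282], [416, 162], [341, 132], [295, 180], [370, 211]]
```

View pics/g7.png

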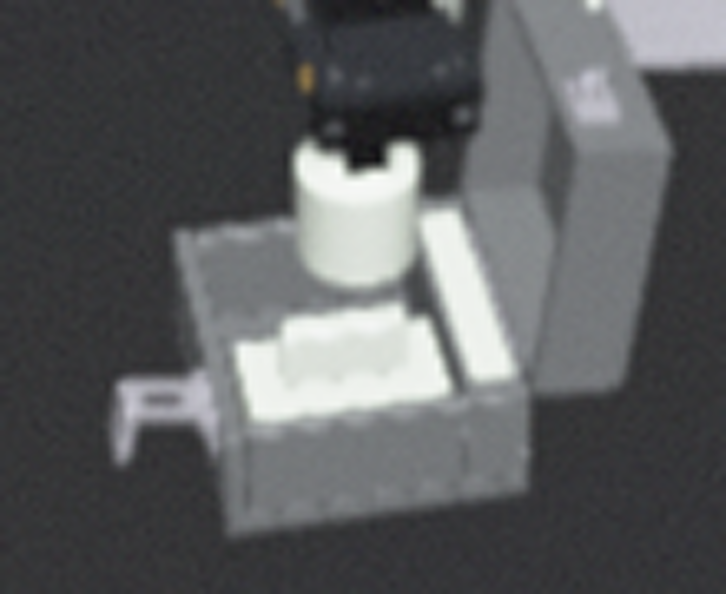

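Bottle body is at x 296–418, bottom 284, matching the prediction (296–414, 282). Lowering.

Emit:
{"method": "drive_tool", "body": {"moves": [[[0,0,0.015,0,0,0,0.2],[0,0,0.015,0,0,0,0.2],[0,0,0.015,0,0,0,0.2],[0,0,0.012,0,0,0,0.2],[0,0,0.007,0,0,0,0.2],[0,0,0.003,0,0,0,0.2],[0,0,0.001,0,0,0,0.2],[0,0,0,0,0,0,0.2],[0,0,0,0,0,0,0.2]]]}}

```text
time: 20.7
ee_pos: [0.5599, 0.027, 0.0764]
eef_rot: [0.015, 1.0, 0.0, 0.0]
ft_force: [0.9, 0.5, -3.1]
width: 0.0293
grip_force: 29.9
```

Emit:
{"method": "drive_tool", "body": {"moves": [[[0,0,0.0015,0,0,0,0.2],[0,0,0.0015,0,0,0,0.2],[0,0,0,0,0,0,0.2]]]}}

```text
time: 21.0
ee_pos: [0.5607, 0.0262, 0.0746]
eef_rot: [0.015, 1.0, 0.0, 0.001]
ft_force: [-3.2, -3.1, 10.7]
width: 0.0293
grip_force: 29.9
```

Emit:
{"method": "drive_tool", "body": {"moves": [[[0,0,-0.001,0,0,0,0.48],[0,0,0,0,0,0,0.48],[0,0,-0.01,0,0,0,0.48],[0,0,-0.035,0,0,0,0.5],[0,0,-0.045,0,0,0,0.5],[0,0,-0.035,0,0,0,0.5],[0,-0.035,0,0,0,0,0.5],[0,-0.045,0,0,0,0,0.5],[0,-0.045,0,0,0,0,0.5],[0,-0.045,0,0,0,0,0.5]]]}}

```text
time: 22.0
ee_pos: [0.5543, -0.1445, 0.1998]
eef_rot: [0.015, 1.0, 0.0, 0.001]
ft_force: [0.1, -0.0, -0.3]
width: 0.0435
grip_force: 0.0
```

Emit:
{"method": "drive_tool", "body": {"moves": [[[-0.007,-0.045,0,0,0,0,0.5],[-0.008,-0.045,0,0,0,0,0.5],[-0.008,-0.04,0.02,0,0,0,0.5],[-0.007,-0.022,0.02,0,0,0,0.5],[0,0,0,0,0,0,0.5],[0,0,0,0,0,0,0.5]]]}}

```text
time: 22.6
ee_pos: [0.5798, -0.2957, 0.1589]
eef_rot: [0.015, 1.0, 0.0, -0.0]
ft_force: [-0.9, 1.2, -0.5]
width: 0.0432
grip_force: 0.0
```

```bash
python3 -c "
from h import *
go([.5808,-.2953,.056])
im={'top':r.camera('top'),'side':r.camera('side')}
a=im['top'][120:240,260:380];b=im['side'][150:270,270:390]
cv2.imwrite('pics/g8.png',cv2.resize(np.hstack([a,b])[:,:,::-1],None,fx=3.3,fy=3.3,interpolation=cv2.INTER_CUBIC))
q=w([.010,.031,0]); B=BOT[2]+[q[0],q[1],.01]
print(((proj('top',B)-[260,120])*3.3).round().astype(int)[[24,30,36,42]].tolist())
q=w([-.043,.040,0]); B=JAR[0]+[q[0],q[1],.01]
print(((proj('top',B)-[260,120])*3.3).round().astype(int)[[24,30,36,42]].tolist())
"
```

```text
t 22.6 tcp [ 0.5798 -0.2957  0.1589] yaw -0.03 turn_z -0.002 shift now [-0.0011  0.0004  0.1029] shift after turn [-0.0011  0.0004  0.1029] tilt [-0.001  0.    -1.   ] j7 [-0.01  0.47  0.56  1.49 -0.25  1.25  2.12] w 0.043
[[140, 127], [120, 145], [138, 165], [158, 146]]
[[126, 196], [102, 218], [125, 242], [148, 220]]
```

View pics/g8.png

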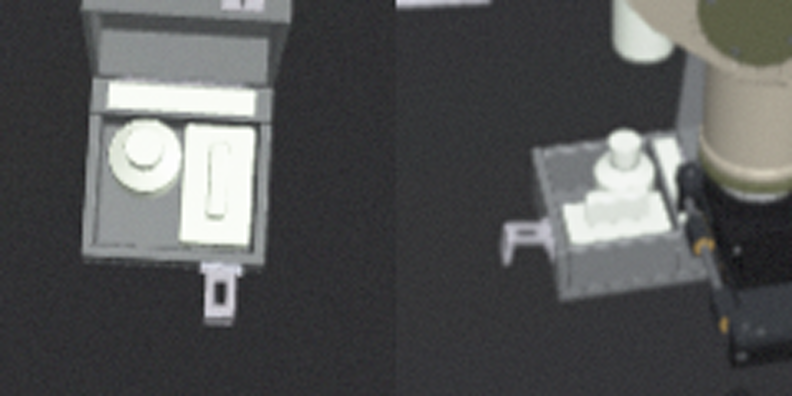

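The bottle stands upright at (145,155), touching nothing but possibly the box; the free spot for the jar is at about (120,215). Now grasping the jar.

Emit:
{"method": "drive_tool", "body": {"moves": [[[-0.001,0,0.03,0,0,0,0.5],[0,0,0.04,0,0,0,0.5],[0,0,0.022,0,0,0,0.5],[0,0,0.01,0,0,0,0.5],[0,0,0,0,0,0,0.3],[0,0,0,0,0,0,0.1],[0,0,0,0,0,0,0.1],[0,0,0,0,0,0,0.1],[0,0,0,0,0,0,0.1],[0,0,0,0,0,0,0.1]]]}}

```text
time: 23.7
ee_pos: [0.5819, -0.2961, 0.0584]
eef_rot: [0.015, 1.0, -0.0, 0.001]
ft_force: [-0.1, 0.2, 7.0]
width: 0.0228
grip_force: 29.9
```

```bash
python3 -c "
from h import *
go(w([-.041,.040,.2]))"
```

```text
t 23.7 tcp [ 0.5819 -0.2961  0.0584] yaw -0.03 turn_z -0.001 shift now [ 0.0842  0.3323 -0.142 ] shift after turn [ 0.0839  0.3324 -0.142 ] tilt [ 0.003 -0.001 -1.   ] j7 [ 0.02  0.57  0.52  1.58 -0.31  1.07  2.16] w 0.023
```

Emit:
{"method": "drive_tool", "body": {"moves": [[[0,0,-0.02,0,0,0,0.1],[0,0,-0.04,0,0,0,0.1],[0,0,-0.045,0,0,0,0.1],[0.015,0.02,-0.037,0,0,0,0.1],[0.023,0.038,0,0,0,0,0.1],[0.023,0.042,0,0,0,0,0.1],[0.023,0.044,0,0,0,0,0.1],[0,0.047,0,0,0,0,0.1],[0,0.047,0,0,0,0,0.1],[0,0.047,0,0,0,0,0.1]]]}}

```text
time: 24.7
ee_pos: [0.5051, -0.0068, 0.1996]
eef_rot: [0.015, 1.0, 0.0, 0.001]
ft_force: [0.4, 0.9, -1.2]
width: 0.0233
grip_force: 29.9
```

Emit:
{"method": "drive_tool", "body": {"moves": [[[0,0.035,0,0,0,0,0.1],[0,0.012,0,0,0,0,0.1],[0,0,0,0,0,0,0.1],[0,0,0,0,0,0,0.1]]]}}

```text
time: 25.1
ee_pos: [0.5069, 0.0368, 0.199]
eef_rot: [0.016, 1.0, -0.0, 0.0]
ft_force: [-0.2, -0.1, -1.7]
width: 0.0231
grip_force: 29.9
```

```bash
python3 -c "
from h import *
go(w([-.0405,.040,.0685]))"
```

```text
t 25.1 tcp [0.5069 0.0368 0.199 ] yaw -0.031 turn_z -0.003 shift now [-0.0008  0.0018  0.1305] shift after turn [-0.0008  0.0018  0.1305] tilt [ 0.    -0.001 -1.   ] j7 [-0.51  0.08  0.37  1.82 -0.03  1.25  1.41] w 0.023
```

Emit:
{"method": "drive_tool", "body": {"moves": [[[-0.001,0.0018,0.025,0,0,-0.003,0.1],[0,0,0.03,0,0,0,0.1],[0,0,0.02,0,0,0,0.1],[0,0,0.015,0,0,0,0.1],[0,0,0.012,0,0,0,0.1],[0,0,0.012,0,0,0,0.1],[0,0,0.009,0,0,0,0.1],[0,0,0.004,0,0,0,0.1],[0,0,0.001,0,0,0,0.1],[0,0,0,0,0,0,0.1]]]}}

```text
time: 26.1
ee_pos: [0.5081, 0.0403, 0.0711]
eef_rot: [0.013, 1.0, 0.0, 0.0]
ft_force: [-0.4, 0.5, -1.2]
width: 0.023
grip_force: 29.9
```

Emit:
{"method": "drive_tool", "body": {"moves": [[[0,0,0.0005,0,0,0,0.1],[0,0,0,0,0,0,0.1]]]}}

```text
time: 26.3
ee_pos: [0.5081, 0.0404, 0.0707]
eef_rot: [0.013, 1.0, 0.0, 0.0]
ft_force: [-0.2, 0.0, -0.9]
width: 0.0235
grip_force: 29.9
```

Emit:
{"method": "drive_tool", "body": {"moves": [[[0,0,0.001,0,0,0,0.1],[0,0,0.001,0,0,0,0.1],[0,0,0.0005,0,0,0,0.1],[0,0,0,0,0,0,0.1]]]}}

```text
time: 26.7
ee_pos: [0.5083, 0.0404, 0.0684]
eef_rot: [0.013, 1.0, 0.0, 0.0]
ft_force: [-1.2, -0.1, 4.1]
width: 0.0233
grip_force: 29.9
```

Emit:
{"method": "drive_tool", "body": {"moves": [[[0,0,-0.001,0,0,0,0.36],[0,0,0,0,0,0,0.36],[0,0,-0.01,0,0,0,0.36],[0,0,-0.035,0,0,0,0.36],[0,0,-0.045,0,0,0,0.4],[0,0,-0.035,0,0,0,0.4],[0,0.045,0,0,0,0,0.4],[0,0.045,0,0,0,0,0.4],[0,0.045,0,0,0,0,0.4],[0,0.045,0,0,0,0,0.4]]]}}

```text
time: 27.7
ee_pos: [0.5126, 0.2218, 0.1948]
eef_rot: [0.014, 1.0, 0.0, 0.0]
ft_force: [0.4, -0.3, 0.5]
width: 0.0345
grip_force: 0.0
```

Emit:
{"method": "drive_tool", "body": {"moves": [[[0,0.045,0,0,0,0,0.4],[0,0.04,0,0,0,0,0.4],[0,0,0,0,0,0,0.4],[0,0,0,0,0,0,0.4]]]}}

```text
time: 28.1
ee_pos: [0.5147, 0.3058, 0.194]
eef_rot: [0.013, 1.0, -0.0, -0.0]
ft_force: [-0.5, -0.5, 0.5]
width: 0.0344
grip_force: 0.0
```

```bash
python3 -c "
from h import *
go([.5,.3,.2])
im={'top':r.camera('top'),'side':r.camera('side')}
a=im['top'][120:240,260:380];b=im['side'][150:270,270:390]
cv2.imwrite('pics/g9.png',cv2.resize(np.hstack([a,b])[:,:,::-1],None,fx=3.3,fy=3.3,interpolation=cv2.INTER_CUBIC))
"
```

```text
t 28.1 tcp [0.5147 0.3058 0.194 ] yaw -0.025 turn_z 0.003 shift now [ 0.0145 -0.0062 -0.006 ] shift after turn [ 0.0145 -0.0063 -0.006 ] tilt [-0. -0. -1.] j7 [-0.78  0.29  0.2   1.59 -0.06  1.27  0.98] w 0.034
```

View pics/g9.png

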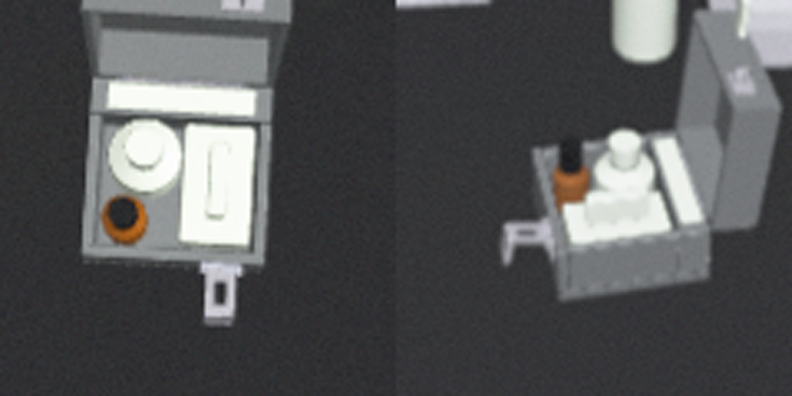

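All three stand upright in the pocket: jar at (125,218), bottle at (145,155), box at (218,184). The lid is open, the hasp is down, and the gripper is clear.

```bash
python3 -c "
from bench import r
print(r.close_job())"
```

```text
the job is handed in; nothing more can be done
None
```

The job is handed in at about 28 s of the 72 s allowed, but no verdict came back; the last pictures show the hasp down, the lid open, and the box, bottle and jar standing upright in the pocket.

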